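Put the craft supplies back in their own holders

TASK

Tidy up the craft table: stand the thick paint dauber upright in the wide cup and the thin glue stick upright in the narrow cup, put the roll of tape flat on the base of the spindle with the post through its core, and set the wooden stamp, rubber side down, flat inside the oblong tray. Each thing must end fully home in its own holder, and the ink bottle standing among them must be left standing where it is.

Things in the scene. Friction and masses are not known exactly. Their poses are not given: they have to be found in the camera images.
- dauber: Paint dauber: upright round white plastic bottle, diameter 40 mm up to a height of 90 mm, then a grey cap of 27 mm diameter up to 122 mm; about 90 g. Origin at the centre of its underside, z up its axis. Stands loose on the table at the start.
- glue_stick: Glue stick: upright thin cylinder, diameter 22 mm, height 100 mm, white with a grey cap (the cap, from 70 mm up, is as thick as the rest and does not come off); about 30 g. Origin at the centre of its underside, z up its axis. Stands loose on the table at the start.
- tape: Roll of brown paper tape: ring of outer diameter 60 mm, core hole 36 mm, height 24 mm, lying flat and loose on the table at the start; about 50 g. Origin at the centre of its underside, z along its axis (up).
- stamp: Wooden hand stamp: oblong block 66 mm (x) by 38 mm (y), 22 mm high, rubber underside, and on the middle of it a straight darker wooden handle 40 mm long (x), 18 mm thick (y), up to a height of 68 mm; about 70 g. Origin at the centre of its underside, x along the long side, z up. Stands loose on the table at the start.
- wide_cup: Wide cup: open round grey plastic cup, inner diameter 58 mm, wall 4 mm, height 45 mm, inner floor 5 mm above the table. Origin at the centre of its underside on the table, z up. Fixed to the table.
- narrow_cup: Narrow cup: open round grey plastic cup, inner diameter 38 mm (the dauber does not fit), wall 4 mm, height 45 mm, inner floor 5 mm above the table. Origin at the centre of its underside on the table, z up. Fixed to the table.
- spindle: Tape spindle: round wooden base of diameter 80 mm, 8 mm thick, with an upright post of diameter 12 mm in its middle, its top 45 mm above the table. Origin at the centre of its underside on the table, z up. Fixed to the table.
- stamp_tray: Stamp tray: shallow oblong open plywood tray, outside 96 mm (x) by 68 mm (y), 15 mm high, walls and floor 5 mm thick, so 86 by 58 mm inside. Origin at the centre of its underside on the table, x along the long side, z up. Fixed to the table.
- ink_bottle: Ink bottle: closed amber glass bottle with black cap, diameter 34 mm, height 70 mm, standing loose among the other things; not to be moved. Origin at the centre of its underside, z up.
Things that resemble listed ones, but are neither listed nor needed, are in the scene too. Leave any purple look-alike of the spindle alone. Leave any green look-alike of the stamp alone.

How it is judged:
At the end, for the whole second after the job is handed in: Dauber and glue stick upright on the floors of the wide and narrow cup (within 6 mm, 0.12 rad); tape flat on the spindle base (within 5 mm), post through it; stamp level, rubber down, in the tray (within 6 mm of its floor, 15 mm of its centre, along it within 0.45 rad); all at rest (horizontal distance between dauber and wide_cup below 0.013 m and z of dauber in the frame of wide_cup below 0.011 m and angle between each of dauber, glue_stick, stamp's own z axis and vertical below 0.12 rad and horizontal distance between glue_stick and narrow_cup below 0.0125 m and z of glue_stick in the frame of narrow_cup below 0.011 m and horizontal distance between tape and spindle below 0.0145 m and angle between the z axis of tape and the z axis of spindle, either way round below 0.12 rad and ((z of tape in the frame of spindle below 0.013 m and angle between tape's own z axis and vertical below 0.2 rad) or (z of tape in the frame of spindle below 0.037 m and angle between tape's own z axis and vertical above 2.9 rad)) and x of stamp in the frame of stamp_tray between -0.015 and 0.015 m and y of stamp in the frame of stamp_tray between -0.015 and 0.015 m and z of stamp in the frame of stamp_tray below 0.011 m and angle between the x axis of stamp and the x axis of stamp_tray, either way round below 0.45 rad and linear speed of each of dauber, glue_stick, tape, stamp below 0.03 m/s and angular speed of each of dauber, glue_stick, tape, stamp below 0.4 rad/s); the robot touches nothing.
It fails at once if the ink bottle is shifted by more than 20 mm or tipped over (distance of ink_bottle from where it was at the start of the episode above 0.02 m or angle between ink_bottle's own z axis and vertical above 0.35 rad).
It also fails if it takes over 112 s, if anything falls off the work surface, if the arm or the gripper's body presses on something with over 40 N, if the wrist force passes 120 N, or if a joint passes its speed limit or range.

ROBOT

A 7-joint arm with a two-finger parallel gripper is mounted at the origin on the work surface. World frame = base frame: x ahead of the robot, y to its left, z up, the work surface at z = 0. Lengths are in m, angles in rad, forces in N, time in s.
With the tool pointing down it reaches from about 0.4 to 0.85 m from the base axis. Payload 10.4 kg.
Tool frame: the origin (TCP) lies on the centre line of the jaws, within the pads' length; the fingertips stand 11 mm ahead of it and the grasp point (between the pads) lies 8 mm behind it (manip.finger_overhang is the distance from the TCP to the fingertips, in m); z points along the fingers, y is the line along which they close (so a half turn about z gives the same grasp; the last joint's range is limited). The gripper opens to 85 mm and grips with 20 to 120 N. Pads are 22 mm wide; open, the fingers measure 114 mm over their backs; the gripper's body (76 mm by 85 mm) begins 54 mm behind the grasp point. The pads swing forward as they close: fully open they stand 13 mm farther back than shut.
Start: joints at [1.108, 0.332, -0.065, 1.46, 0.022, 1.35, -0.088], TCP at [0.266, -0.566, 0.242] pointing down, gripper open.
Joint ranges: [-2.6, 2.6], [-0.5, 2.12], [-1.47, 1.34], [0.16, 2.42], [-1.27, 4.41], [0.06, 2.06], [-2.6, 2.6]. Speed limits (rad/s): [2.22, 2.22, 2.79, 2.79, 3.14, 3.14, 3.14].

INTERFACE

Orientations are given as a unit quaternion [x, y, z, w].
In Python, from workcell import manip, imaging, workorder gives the robot as it stands.
- The arm moves only by the tool jog_arm, never from a script. Its argument "deltas" is a list of rows, each an object with "gripper": the opening, from 0 (shut) to 1 (fully open); "offset": the shift along the tool's x, y, z in m, a list of three; "rotation": the turn, a rotation vector about the tool's x, y, z in degrees, a list of three. In form: [{"gripper": gripper, "offset": [tx, ty, tz], "rotation": [ax, ay, az]}, ...]. A call has 1 to 20 rows; each row shifts and turns the commanded pose from where the row before left it, along the tool's axes as they then stand; what a row does not reach is not made up. A row lasts 1/10 s, in which the tool goes at most 50 mm and 8.59 degrees, less where a joint would pass 70% of its speed; a pose out of reach is approached as far as the arm can. A call with a gripper value outside its range is refused whole. The fingers move at their own pace and stop on an object; "newtons" is the grip in N (left out, the last holds). Time passes only in rows, so rows that do not move let the fingers close. It gives the time, the measured TCP pose, the force, the opening and the grip force at its end, in the units of the state.
- manip.get_obs(): the state, without advancing time (a new reading comes with each control period).
- imaging.camera(name): name is "scene" or "top"; returns the picture (400x640x3 uint8, blue, green, red); there is no depth.
- imaging.camera_model(name): a dict with "camera_matrix" (3x3 intrinsics, pixels), "world_to_cam" (4x4, takes a point from world to camera coordinates). Camera axes: x right, y up, looking along -z (the intrinsics and any distortion apply to the point x, -y, -z); pixel columns grow to the right and rows downward; lengths in m; the calibration is good to about 2 mm. A picture is of the moment at which its call begins. camera_model takes no time and is no camera call.
- workorder.hand_in(): hands the job in; it is judged then, once.
The state is a dict: "clock": time; "joint_pos": joint angles; "joint_velocities": joint speeds; "tau": joint torques, N m; "position": TCP position; "ee_rot": TCP orientation; "ft_force": force on the tool from outside, world axes, zero at the start; "torque": the same for the moment, N m; "grip_width": opening from 0.0 (shut) to 1.0 (fully open); "grasp_force": force on a finger pad.
Only numpy, scipy, OpenCV 4.12 (cv2) and the standard library are available. Lean on these libraries where they do the work, as an engineer would, in place of code of your own. Each camera call takes 0.05 s, during which the arm holds its last target. There are 200 camera calls.

## Working session

There is one attempt and no reset: what is moved stays moved. The work goes in short steps, Python scripts to look and compute and a tool call to move; the robot and the scene stay as the last step left them, time stands still between calls to the robot, and variables do not carry over. Pictures are saved under pics/ and viewed, at most 14 in all, crops included, and the job is handed in when it is done.

Besides the shell and the picture viewer there is one more tool, called as name(argument=value, ...), one argument or row to a line, values as JSON. jog_arm: Moves the arm, as the interface text tells. Its arguments: {"type":"object","properties":{"deltas":{"type":"array","items":{"type":"object","properties":{"gripper":{"type":"number"},"offset":{"type":"array","items":{"type":"number"}},"rotation":{"type":"array","items":{"type":"number"}}}}},"newtons":{"type":"number"}},"required":["deltas"]}

```bash
mkdir -p pics; ls
python3 - <<'E'
from workcell import manip, imaging
import cv2
for n in("top","scene"):
    im=imaging.camera(n); cv2.imwrite(f"pics/{n}0.png",im)
    m=imaging.camera_model(n); print(m)
print(manip.get_obs())
E
```

```text
pics
{'camera_matrix': array([[432.42417412,   0.        , 326.51290015],
       [  0.        , 432.42417412, 201.78069102],
       [  0.        ,   0.        ,   1.        ]]), 'world_to_cam': array([[-0.01510567, -0.99953912, -0.02633184,  0.01272303],
       [ 0.99860291, -0.0164147 ,  0.05022731, -0.49077292],
       [-0.05063639, -0.02553633,  0.99839063, -0.96926671],
       [ 0.        ,  0.        ,  0.        ,  1.        ]])}
{'camera_matrix': array([[396.89809802,   0.        , 314.90105164],
       [  0.        , 396.89809802, 205.78520943],
       [  0.        ,   0.        ,   1.        ]]), 'world_to_cam': array([[ 0.17627098,  0.98434067,  0.00140905, -0.06798548],
       [-0.55668395,  0.09850752,  0.82486317,  0.23431193],
       [ 0.81180756, -0.14618384,  0.56533067, -1.36799579],
       [ 0.        ,  0.        ,  0.        ,  1.        ]])}
{'clock': 0.1, 'joint_pos': array([ 1.10842299,  0.332818  , -0.06470264,  1.46084041,  0.0216002 ,
        1.34989636, -0.08852141]), 'joint_velocities': array([ 4.32627191e-04, -5.92749261e-04,  8.36766917e-04, -1.36425326e-03,
        1.30885937e-03,  8.91976371e-04,  8.34788980e-06]), 'tau': array([ 2.29493497e-03, -6.26744914e+01,  4.99983144e-02, -3.92434752e+01,
        1.65973190e-02,  6.74909708e-03,  5.84940096e-07]), 'position': array([ 0.26594995, -0.56524623,  0.24159775]), 'ee_rot': array([ 9.75921980e-01,  2.18118975e-01, -1.65169571e-04, -6.11426815e-04]), 'ft_force': array([-0.02962491, -0.50309564, -0.57048357]), 'torque': array([-0.00152579, -0.02642022,  0.01012923]), 'grasp_force': 0.0, 'grip_width': 1.0005528724991843}
```

View pics/top0.png

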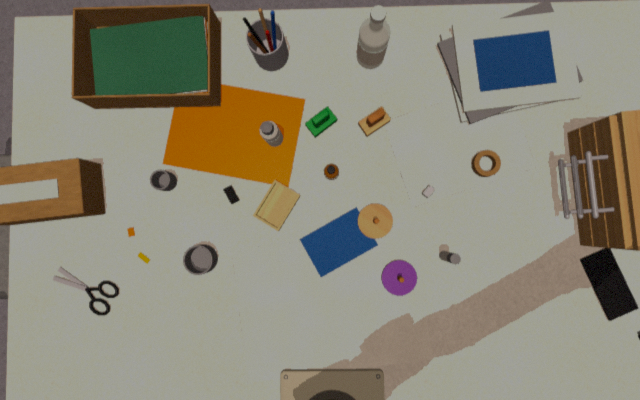

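View pics/scene0.png

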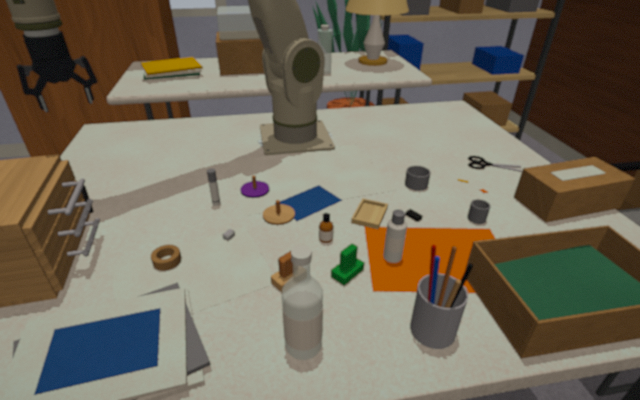

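Run:
```python
import cv2
im=cv2.imread("pics/top0.png")
a=cv2.convertScaleAbs(im,alpha=1.4,beta=15)
c=lambda x,y,w,h,s:cv2.resize(a[y:y+h,x:x+w],None,fx=s,fy=s,interpolation=cv2.INTER_CUBIC)
cv2.imwrite("pics/a.png",c(240,90,160,120,5))
cv2.imwrite("pics/b.png",cv2.hconcat([c(140,160,80,120,5),c(425,145,80,120,5)]))
cv2.imwrite("pics/c.png",c(300,185,130,115,5))
```

```text
(no output)
```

View pics/a.png

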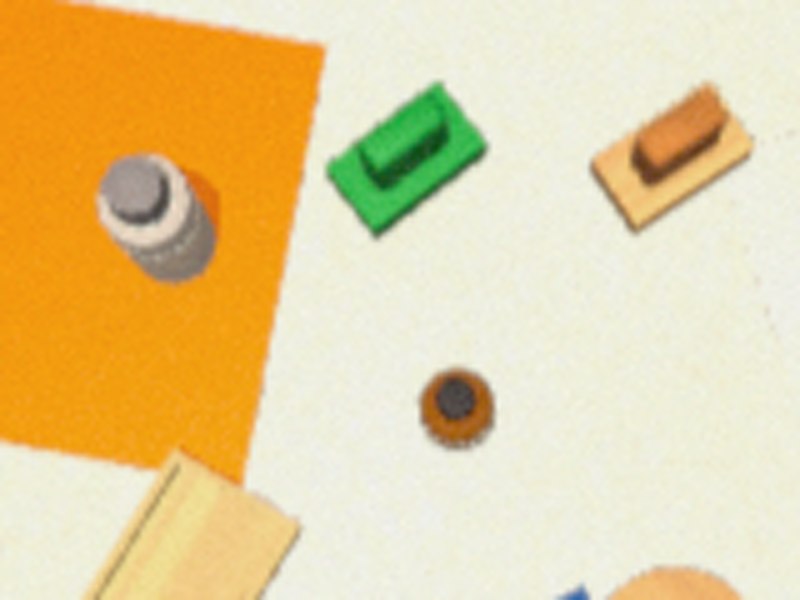

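View pics/b.png

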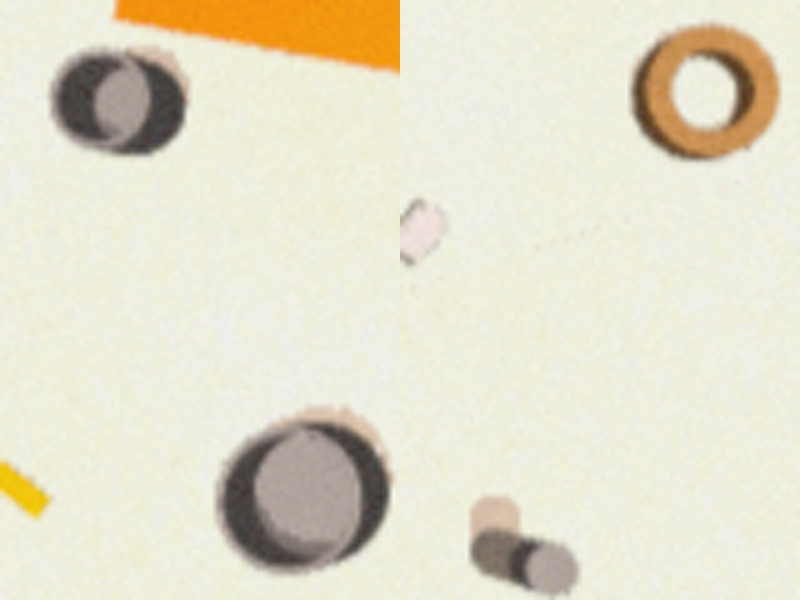

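View pics/c.png

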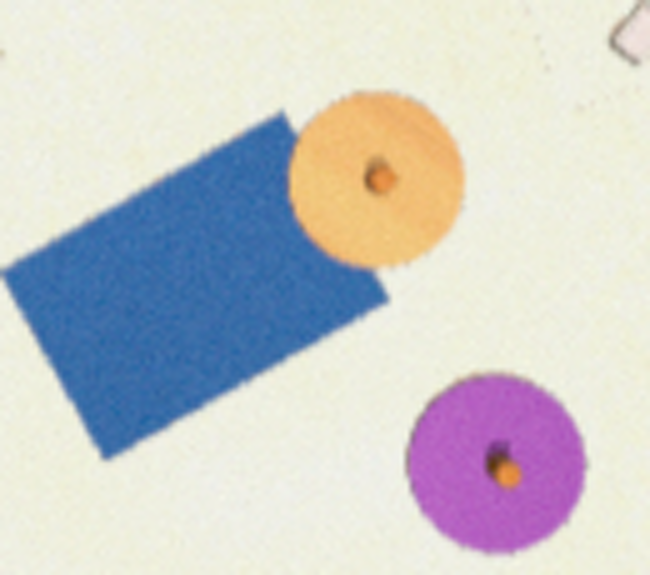

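```bash
cat > h.py <<'E'
import numpy as np, cv2
from workcell import manip, imaging
from scipy.spatial.transform import Rotation as R
M={n:imaging.camera_model(n) for n in("top","scene")}
def proj(n,P):
    P=np.atleast_2d(P); m=M[n]; c=P@m["world_to_cam"][:3,:3].T+m["world_to_cam"][:3,3]
    q=np.c_[c[:,0],-c[:,1],-c[:,2]]@m["camera_matrix"].T
    return q[:,:2]/q[:,2:]
def unproj(n,u,v,z):
    m=M[n]; d=np.linalg.solve(m["camera_matrix"],[u,v,1]); d=np.array([d[0],-d[1],-d[2]])
    Rm=m["world_to_cam"][:3,:3]; o=-Rm.T@m["world_to_cam"][:3,3]; d=Rm.T@d
    return o+d*(z-o[2])/d[2]
def circ(x,y,z,r,n=48):
    t=np.linspace(0,2*np.pi,n); return np.c_[x+r*np.cos(t),y+r*np.sin(t),0*t+z]
def rect(x,y,z,a,lx,ly):
    p=np.array([[1,1],[-1,1],[-1,-1],[1,-1],[1,1]])*[lx/2,ly/2]
    c,s=np.cos(a),np.sin(a); p=p@np.array([[c,s],[-s,c]]); return np.c_[p+[x,y],0*p[:,0]+z]
S={'dauber':[(0,.02),(.09,.02),(.122,.0135)],'glue_stick':[(0,.011),(.1,.011)],'tape':[(0,.03),(.024,.03),(.024,.018)],
'wide_cup':[(.045,.033),(.045,.029),(.005,.029)],'narrow_cup':[(.045,.023),(.005,.019)],'spindle':[(.008,.04),(.045,.006)],'ink_bottle':[(0,.017),(.07,.01)]}
def overlay(im,n,poses,s):
    im=cv2.resize(im,None,fx=s,fy=s,interpolation=cv2.INTER_CUBIC)
    def dr(P): cv2.polylines(im,[np.int32(np.round((proj(n,P)+.5)*s*8))],False,(255,0,255) if n=="top" else (255,0,255),1,cv2.LINE_AA,3)
    for k,p in poses.items():
        if k=='stamp':
            for z in(0,.022): dr(rect(p[0],p[1],z,p[2],.066,.038))
            dr(rect(p[0],p[1],.068,p[2],.04,.018))
        elif k=='stamp_tray': dr(rect(p[0],p[1],.015,p[2],.096,.068)); dr(rect(p[0],p[1],.015,p[2],.086,.058))
        else:
            for z,r in S[k]: dr(circ(p[0],p[1],z,r))
    return im
E
cat > est.py <<'E'
from h import *
im=cv2.imread("pics/top0.png")
P={}
for k,u,v,z in [('dauber',267.6,127.6,.122),('glue_stick',455.4,258.6,.1),('tape',487.2,163.2,.024),('narrow_cup',160.8,180.2,.045),('wide_cup',199,259,.045),('spindle',375.4,221,.008),('ink_bottle',331.2,169.8,.07)]:
    P[k]=unproj("top",u,v,z)[:2]
hsv=cv2.cvtColor(im,cv2.COLOR_BGR2HSV)
def blob(x,y,w,h,z):
    sub=hsv[y:y+h,x:x+w]; m=((sub[...,1]>70)&(sub[...,0]>8)&(sub[...,0]<28)).astype(np.uint8)
    if (x,y)==(250,178): m&=(sub[...,1]<170).astype(np.uint8)
    n,l,st,_=cv2.connectedComponentsWithStats(m); i=1+np.argmax(st[1:,4])
    b=cv2.boxPoints(cv2.minAreaRect(np.argwhere(l==i)[:,::-1].astype(np.float32)))+[x,y]
    w=np.array([unproj("top",*q,z)[:2] for q in b]); e=w[1]-w[0]; f=w[2]-w[1]
    L=e if np.hypot(*e)>np.hypot(*f) else f
    print(np.hypot(*e),np.hypot(*f)); return np.r_[w.mean(0),np.arctan2(L[1],L[0])%np.pi]
P['stamp_tray']=blob(250,178,55,55,.012)
P['stamp']=blob(352,100,45,40,.015)
for k,v in P.items(): print(k,np.round(v,4))
np.save("P.npy",P)
o=overlay(im,"top",P,4)
g=lambda x,y,w,h:o[y*4:(y+h)*4,x*4:(x+w)*4]
cv2.imwrite("pics/ov.png",cv2.vconcat([cv2.hconcat([g(245,100,65,70),g(250,172,65,70),g(350,90,70,70)]),cv2.hconcat([g(140,160,50,75),g(170,225,50,75),g(463,130,50,75),g(430,220,50,75)])]))
o=overlay(cv2.imread("pics/scene0.png"),"scene",P,2)
cv2.imwrite("pics/ov2.png",o[300:640,280:1040])
E
python3 est.py
```

```text
0.10325575623314993 0.06995602542762899
0.068435930371283 0.038846126610831366
dauber [0.639  0.1202]
glue_stick [ 0.3662 -0.2583]
tape [ 0.5706 -0.3553]
narrow_cup [0.5434 0.3719]
wide_cup [0.368  0.2863]
spindle [ 0.4457 -0.1052]
ink_bottle [ 0.5565 -0.0076]
stamp_tray [0.4883 0.1179 2.5968]
stamp [ 0.6736 -0.106   2.1439]
```

View pics/ov.png

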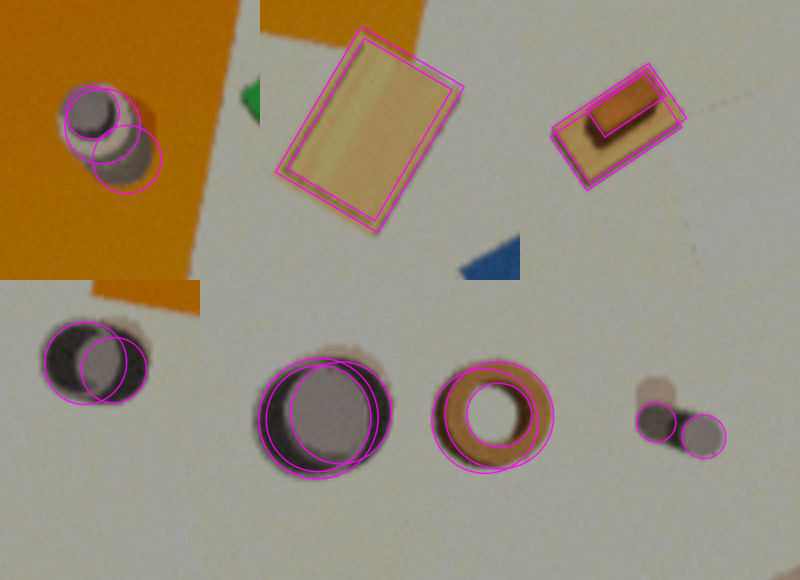

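View pics/ov2.png

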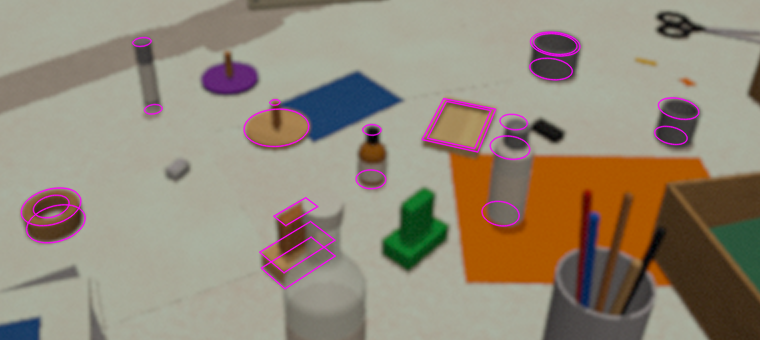

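Candidates are two stamps in the top view: green (321,122) and wood-coloured (375,121). The wood one fits the description, and the green is the named look-alike. There are also two spindles: wood (376,221), which is the right one, and purple (399,277), to be left alone. The crops confirm both choices. The dauber is the bottle with a grey cap at (270,132), not the big bottle at (372,40). The overlays fit within 2–4 mm, so I'm starting with the glue stick.

jog_arm(
  deltas=[
    {"gripper":1,"offset":[0,0,0],"rotation":[0,0,-8.1]},
    {"gripper":1,"offset":[0,0,0],"rotation":[0,0,-8.1]},
    {"gripper":1,"offset":[0,0,0],"rotation":[0,0,-8.1]},
    {"gripper":1,"offset":[0,0,0],"rotation":[0,0,-8.1]},
    {"gripper":1,"offset":[0,0,0],"rotation":[0,0,-8.1]},
    {"gripper":1,"offset":[0,0,0],"rotation":[0,0,-8.1]},
    {"gripper":1,"offset":[0,0,0],"rotation":[0,0,-8.1]},
    {"gripper":1,"offset":[0,0,0],"rotation":[0,0,-8.1]},
    {"gripper":1,"offset":[0.038,0.0125,0.006],"rotation":[0,0,0]},
    {"gripper":1,"offset":[0.038,0.0125,0.006],"rotation":[0,0,0]},
    {"gripper":1,"offset":[0.038,0.0125,0.006],"rotation":[0,0,0]},
    {"gripper":1,"offset":[0.038,0.0125,0.006],"rotation":[0,0,0]},
    {"gripper":1,"offset":[0.038,0.0125,0.006],"rotation":[0,0,0]},
    {"gripper":1,"offset":[0.038,0.0125,0.006],"rotation":[0,0,0]},
    {"gripper":1,"offset":[0.038,0.0125,0.006],"rotation":[0,0,0]},
    {"gripper":1,"offset":[0.038,0.0125,0.006],"rotation":[0,0,0]},
    {"gripper":1,"offset":[0,0,0],"rotation":[0,0,0]},
    {"gripper":1,"offset":[0,0,0],"rotation":[0,0,0]},
    {"gripper":1,"offset":[0,0,0],"rotation":[0,0,0]},
  ],
  newtons=30,
)

```text
clock: 2.0
position: [0.3657, -0.2625, 0.1943]
ee_rot: [0.708, 0.707, -0.0, 0.0]
ft_force: [-0.9, -1.3, 0.8]
grip_width: 0.998
grasp_force: 0.0
```

```bash
cat > d.py <<'E'
import sys; from h import *
# d.py x y z yaw_rad : tool-frame offset to target, yaw turn left (deg about tool z), tilt
o=manip.get_obs(); r=R.from_quat(o["ee_rot"]); m=r.as_matrix(); t=np.array(list(map(float,sys.argv[1:4])))
yaw=np.arctan2(m[1,0],m[0,0]); w=float(sys.argv[4]); e=(yaw-w+np.pi)%(2*np.pi)-np.pi
print("t",o["clock"],"pos",o["position"].round(4),"off",(m.T@(t-o["position"])).round(4),"turn",np.degrees(e).round(2),"tilt",np.degrees(np.arccos(-m[2,2])).round(2),"j",o["joint_pos"].round(2),"grip",round(o["grip_width"],3),"F",o["ft_force"].round(1),o["grasp_force"])
E
python3 d.py .366 -.258 .067 1.5708
```

```text
t 2.0 pos [ 0.3657 -0.2625  0.1943] off [0.0045 0.0003 0.1273] turn -0.07 tilt 0.01 j [ 0.97  0.   -0.45  1.94  0.    1.19  0.52] grip 0.998 F [-0.9 -1.3  0.8] 0.0
```

jog_arm(
  deltas=[
    {"gripper":1,"offset":[0.0045,0,0.025],"rotation":[0,0,0]},
    {"gripper":1,"offset":[0,0,0.03],"rotation":[0,0,0]},
    {"gripper":1,"offset":[0,0,0.03],"rotation":[0,0,0]},
    {"gripper":1,"offset":[0,0,0.027],"rotation":[0,0,0]},
    {"gripper":1,"offset":[0,0,0.015],"rotation":[0,0,0]},
    {"gripper":1,"offset":[0,0,0],"rotation":[0,0,0]},
    {"gripper":0,"offset":[0,0,0],"rotation":[0,0,0]},
    {"gripper":0,"offset":[0,0,0],"rotation":[0,0,0]},
    {"gripper":0,"offset":[0,0,0],"rotation":[0,0,0]},
    {"gripper":0,"offset":[0,0,0],"rotation":[0,0,0]},
    {"gripper":0,"offset":[0,0,0],"rotation":[0,0,0]},
    {"gripper":0,"offset":[0,0,0],"rotation":[0,0,0]},
    {"gripper":0,"offset":[0,0,0],"rotation":[0,0,0]},
    {"gripper":0,"offset":[0,0,0],"rotation":[0,0,0]},
    {"gripper":0,"offset":[0,0,-0.02],"rotation":[0,0,0]},
    {"gripper":0,"offset":[0,0,-0.03],"rotation":[0,0,0]},
    {"gripper":0,"offset":[0,0,-0.03],"rotation":[0,0,0]},
    {"gripper":0,"offset":[0,0,-0.03],"rotation":[0,0,0]},
    {"gripper":0,"offset":[0,0,-0.02],"rotation":[0,0,0]},
    {"gripper":0,"offset":[0,0,0],"rotation":[0,0,0]},
  ],
  newtons=30,
)

```text
clock: 4.0
position: [0.3673, -0.2577, 0.2]
ee_rot: [0.707, 0.707, 0.0, 0.002]
ft_force: [0.1, -0.3, -2.1]
grip_width: 0.251
grasp_force: 29.5
```

```bash
python3 d.py .543 .372 .2 1.5708
```

```text
t 4.0 pos [ 0.3673 -0.2577  0.2   ] off [ 0.6297  0.1757 -0.0013] turn -0.0 tilt 0.27 j [ 0.97 -0.01 -0.46  1.94 -0.    1.2   0.52] grip 0.251 F [ 0.1 -0.3 -2.1] 29.52531673014164
```

jog_arm(
  deltas=[
    {"gripper":0,"offset":[0.02,0.006,0],"rotation":[0,0,0]},
    {"gripper":0,"offset":[0.037,0.01,0],"rotation":[0,0,0]},
    {"gripper":0,"offset":[0.037,0.01,0],"rotation":[0,0,0]},
    {"gripper":0,"offset":[0.037,0.01,0],"rotation":[0,0,0]},
    {"gripper":0,"offset":[0.037,0.01,0],"rotation":[0,0,0]},
    {"gripper":0,"offset":[0.037,0.01,0],"rotation":[0,0,0]},
    {"gripper":0,"offset":[0.037,0.01,0],"rotation":[0,0,0]},
    {"gripper":0,"offset":[0.037,0.01,0],"rotation":[0,0,0]},
    {"gripper":0,"offset":[0.037,0.01,0],"rotation":[0,0,0]},
    {"gripper":0,"offset":[0.037,0.01,0],"rotation":[0,0,0]},
    {"gripper":0,"offset":[0.037,0.01,0],"rotation":[0,0,0]},
    {"gripper":0,"offset":[0.037,0.01,0],"rotation":[0,0,0]},
    {"gripper":0,"offset":[0.037,0.01,0],"rotation":[0,0,0]},
    {"gripper":0,"offset":[0.037,0.01,0],"rotation":[0,0,0]},
    {"gripper":0,"offset":[0.037,0.01,0],"rotation":[0,0,0]},
    {"gripper":0,"offset":[0.037,0.01,0],"rotation":[0,0,0]},
    {"gripper":0,"offset":[0.037,0.01,0],"rotation":[0,0,0]},
    {"gripper":0,"offset":[0.018,0.01,0],"rotation":[0,0,0]},
    {"gripper":0,"offset":[0,0,0],"rotation":[0,0,0]},
    {"gripper":0,"offset":[0,0,0],"rotation":[0,0,0]},
  ],
)

```text
clock: 6.0
position: [0.5415, 0.373, 0.1959]
ee_rot: [0.707, 0.707, -0.001, -0.0]
ft_force: [-0.3, -0.6, -0.0]
grip_width: 0.245
grasp_force: 29.5
```

```bash
python3 d.py .543 .372 .074 1.5708
python3 - <<'E'
from h import *
P=np.load("P.npy",allow_pickle=True).item()
for n in("top","scene"):
    cv2.imwrite(f"pics/n_{n}.png",imaging.camera(n))
a=overlay(cv2.imread("pics/n_top.png"),"top",{'narrow_cup':P['narrow_cup']},5)[130*5:240*5,120*5:200*5]
b=overlay(cv2.imread("pics/n_scene.png"),"scene",{'narrow_cup':P['narrow_cup']},4)[140*4:240*4,420*4:520*4]
b=cv2.resize(b,(400,400)); b=cv2.copyMakeBorder(b,0,150,0,0,cv2.BORDER_CONSTANT)
cv2.imwrite("pics/n.png",cv2.hconcat([a,b]))
E
```

```text
t 6.0 pos [0.5415 0.373  0.1959] off [-0.0009  0.0017  0.1219] turn 0.05 tilt 0.11 j [-0.07  0.58 -0.88  1.39  0.45  1.38 -0.95] grip 0.245 F [-0.3 -0.6 -0. ] 29.51916754245758
```

View pics/n.png

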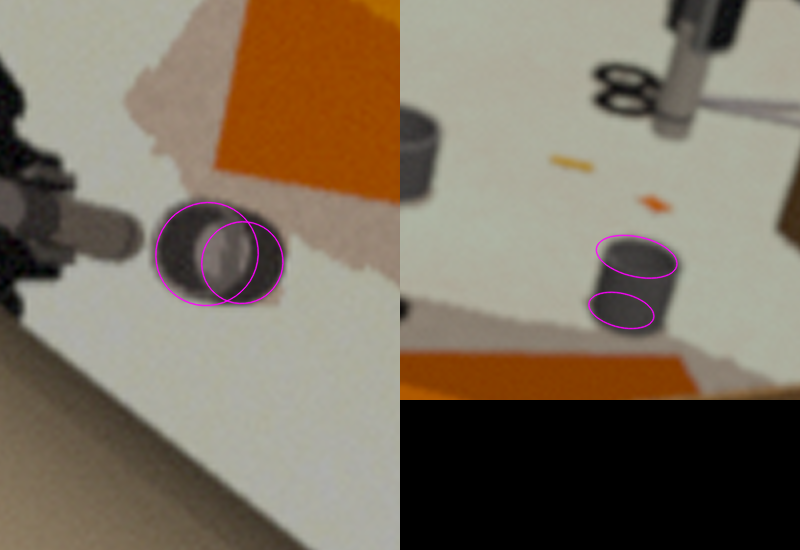

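jog_arm(
  deltas=[
    {"gripper":0,"offset":[-0.001,0.002,0.03],"rotation":[0,0,0]},
    {"gripper":0,"offset":[0,0,0.03],"rotation":[0,0,0]},
    {"gripper":0,"offset":[0,0,0.03],"rotation":[0,0,0]},
    {"gripper":0,"offset":[0,0,0.02],"rotation":[0,0,0]},
    {"gripper":0,"offset":[0,0,0.012],"rotation":[0,0,0]},
    {"gripper":0,"offset":[0,0,0],"rotation":[0,0,0]},
    {"gripper":0,"offset":[0,0,0],"rotation":[0,0,0]},
    {"gripper":0,"offset":[0,0,0],"rotation":[0,0,0]},
  ],
)

```text
clock: 6.9
position: [0.5446, 0.3722, 0.0766]
ee_rot: [0.707, 0.707, 0.001, 0.0]
ft_force: [0.5, -0.8, -0.1]
grip_width: 0.246
grasp_force: 29.6
```

```bash
python3 d.py .543 .372 .074 1.5708
```

```text
t 6.9 pos [0.5446 0.3722 0.0766] off [-0.0002 -0.0016  0.0026] turn -0.02 tilt 0.09 j [-0.09  0.69 -0.83  1.5   0.53  1.18 -1.01] grip 0.246 F [ 0.5 -0.8 -0.1] 29.59354855120182
```

Release, rise, and head for the dauber.

jog_arm(
  deltas=[
    {"gripper":0,"offset":[0,-0.001,0.003],"rotation":[0,0,0]},
    {"gripper":0,"offset":[0,0,0],"rotation":[0,0,0]},
    {"gripper":0.4,"offset":[0,0,0],"rotation":[0,0,0]},
    {"gripper":0.6,"offset":[0,0,0],"rotation":[0,0,0]},
    {"gripper":1,"offset":[0,0,0],"rotation":[0,0,0]},
    {"gripper":1,"offset":[0,0,0],"rotation":[0,0,0]},
    {"gripper":1,"offset":[0,0,0],"rotation":[0,0,0]},
    {"gripper":1,"offset":[0,0,-0.03],"rotation":[0,0,0]},
    {"gripper":1,"offset":[0,0,-0.04],"rotation":[0,0,0]},
    {"gripper":1,"offset":[0,0,-0.04],"rotation":[0,0,0]},
    {"gripper":1,"offset":[0,0,-0.03],"rotation":[0,0,0]},
    {"gripper":1,"offset":[-0.035,0.013,0],"rotation":[0,0,0]},
    {"gripper":1,"offset":[-0.035,0.013,0],"rotation":[0,0,0]},
    {"gripper":1,"offset":[-0.035,0.013,0],"rotation":[0,0,0]},
    {"gripper":1,"offset":[-0.035,0.013,0],"rotation":[0,0,0]},
    {"gripper":1,"offset":[-0.035,0.013,0],"rotation":[0,0,0]},
    {"gripper":1,"offset":[-0.035,0.013,0],"rotation":[0,0,0]},
    {"gripper":1,"offset":[-0.035,0.013,0],"rotation":[0,0,0]},
    {"gripper":1,"offset":[0,0,0],"rotation":[0,0,0]},
    {"gripper":1,"offset":[0,0,0],"rotation":[0,0,0]},
  ],
)

```text
clock: 8.9
position: [0.6343, 0.1261, 0.2122]
ee_rot: [0.708, 0.706, -0.0, -0.0]
ft_force: [-0.9, 1.6, 0.8]
grip_width: 1.005
grasp_force: 0.0
```

```bash
python3 d.py .639 .1225 .072 1.5708
python3 - <<'E'
from h import *
P=np.load("P.npy",allow_pickle=True).item()
P['glue_stick']=[.5443,.372]
S['glue_stick']=[(.105,.011)]
cv2.imwrite("pics/g_scene.png",imaging.camera("scene"))
b=overlay(cv2.imread("pics/g_scene.png"),"scene",{k:P[k] for k in('narrow_cup','glue_stick')},4)[140*4:250*4,370*4:520*4]
cv2.imwrite("pics/g.png",b)
E
```

```text
t 8.9 pos [0.6343 0.1261 0.2122] off [-0.0036  0.0047  0.1402] turn -0.11 tilt 0.01 j [ 0.33  0.53 -0.85  1.4   0.4   1.38 -0.53] grip 1.005 F [-0.9  1.6  0.8] 0.0
```

View pics/g.png

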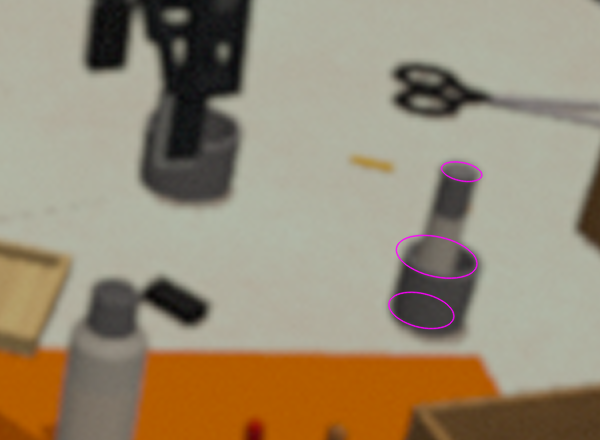

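The glue stick (crop 458,170) stands in the narrow cup with its top at the expected height. Next is the dauber.

jog_arm(
  deltas=[
    {"gripper":1,"offset":[-0.003,0.005,0.02],"rotation":[0,0,0]},
    {"gripper":1,"offset":[0,0,0.035],"rotation":[0,0,0]},
    {"gripper":1,"offset":[0,0,0.035],"rotation":[0,0,0]},
    {"gripper":1,"offset":[0,0,0.03],"rotation":[0,0,0]},
    {"gripper":1,"offset":[0,0,0.02],"rotation":[0,0,0]},
    {"gripper":1,"offset":[0,0,0],"rotation":[0,0,0]},
    {"gripper":1,"offset":[0,0,0],"rotation":[0,0,0]},
    {"gripper":0,"offset":[0,0,0],"rotation":[0,0,0]},
    {"gripper":0,"offset":[0,0,0],"rotation":[0,0,0]},
    {"gripper":0,"offset":[0,0,0],"rotation":[0,0,0]},
    {"gripper":0,"offset":[0,0,0],"rotation":[0,0,0]},
    {"gripper":0,"offset":[0,0,0],"rotation":[0,0,0]},
    {"gripper":0,"offset":[0,0,0],"rotation":[0,0,0]},
    {"gripper":0,"offset":[0,0,0],"rotation":[0,0,0]},
  ],
)

```text
clock: 10.35
position: [0.6399, 0.1241, 0.0734]
ee_rot: [0.707, 0.707, 0.001, 0.001]
ft_force: [0.2, -0.3, 6.4]
grip_width: 0.461
grasp_force: 30.0
```

```bash
python3 d.py .368 .288 .2 1.5708
```

```text
t 10.35 pos [0.6399 0.1241 0.0734] off [ 0.1639 -0.2717 -0.1271] turn -0.01 tilt 0.11 j [ 0.3   0.66 -0.79  1.53  0.5   1.16 -0.58] grip 0.461 F [ 0.2 -0.3  6.4] 30.017573330551386
```

jog_arm(
  deltas=[
    {"gripper":0,"offset":[0,0,-0.02],"rotation":[0,0,0]},
    {"gripper":0,"offset":[0,0,-0.035],"rotation":[0,0,0]},
    {"gripper":0,"offset":[0,0,-0.035],"rotation":[0,0,0]},
    {"gripper":0,"offset":[0,0,-0.03],"rotation":[0,0,0]},
    {"gripper":0,"offset":[0.009,-0.0147,0],"rotation":[0,0,0]},
    {"gripper":0,"offset":[0.0164,-0.027,0],"rotation":[0,0,0]},
    {"gripper":0,"offset":[0.0164,-0.027,0],"rotation":[0,0,0]},
    {"gripper":0,"offset":[0.0164,-0.027,0],"rotation":[0,0,0]},
    {"gripper":0,"offset":[0.0164,-0.027,0],"rotation":[0,0,0]},
    {"gripper":0,"offset":[0.0164,-0.027,0],"rotation":[0,0,0]},
    {"gripper":0,"offset":[0.0164,-0.027,0],"rotation":[0,0,0]},
    {"gripper":0,"offset":[0.0164,-0.027,0],"rotation":[0,0,0]},
    {"gripper":0,"offset":[0.0164,-0.027,0],"rotation":[0,0,0]},
    {"gripper":0,"offset":[0.0164,-0.027,0],"rotation":[0,0,0]},
    {"gripper":0,"offset":[0.008,-0.014,0],"rotation":[0,0,0]},
    {"gripper":0,"offset":[0,0,0],"rotation":[0,0,0]},
    {"gripper":0,"offset":[0,0,0],"rotation":[0,0,0]},
  ],
)

```text
clock: 12.05
position: [0.3682, 0.2878, 0.1923]
ee_rot: [0.707, 0.707, -0.0, 0.0]
ft_force: [0.7, 0.5, -1.0]
grip_width: 0.457
grasp_force: 30.5
```

```bash
python3 d.py .368 .288 .079 1.5708
```

```text
t 12.05 pos [0.3682 0.2878 0.1923] off [ 0.0002 -0.0002  0.1133] turn -0.04 tilt 0.05 j [ 0.29  0.12 -1.09  1.88  0.12  1.2  -0.84] grip 0.457 F [ 0.7  0.5 -1. ] 30.482669295743108
```

jog_arm(
  deltas=[
    {"gripper":0,"offset":[0,0,0.025],"rotation":[0,0,0]},
    {"gripper":0,"offset":[0,0,0.035],"rotation":[0,0,0]},
    {"gripper":0,"offset":[0,0,0.025],"rotation":[0,0,0]},
    {"gripper":0,"offset":[0,0,0.02],"rotation":[0,0,0]},
    {"gripper":0,"offset":[0,0,0.008],"rotation":[0,0,0]},
    {"gripper":0,"offset":[0,0,0],"rotation":[0,0,0]},
    {"gripper":0,"offset":[0,0,0],"rotation":[0,0,0]},
    {"gripper":0.55,"offset":[0,0,0],"rotation":[0,0,0]},
    {"gripper":0.7,"offset":[0,0,0],"rotation":[0,0,0]},
    {"gripper":1,"offset":[0,0,0],"rotation":[0,0,0]},
    {"gripper":1,"offset":[0,0,0],"rotation":[0,0,0]},
    {"gripper":1,"offset":[0,0,0],"rotation":[0,0,0]},
  ],
)

```text
clock: 13.25
position: [0.3675, 0.2886, 0.0794]
ee_rot: [0.707, 0.707, 0.0, 0.0]
ft_force: [0.2, 0.2, -0.3]
grip_width: 1.003
grasp_force: 0.0
```

```bash
python3 d.py .674 -.106 .2 2.144
python3 - <<'E'
from h import *
P=np.load("P.npy",allow_pickle=True).item()
P['dauber']=[.368,.288]; S['dauber']=[(.095,.02),(.127,.0135)]
b=overlay(imaging.camera("scene"),"scene",{k:P[k] for k in('wide_cup','dauber')},4)[110*4:220*4,340*4:490*4]
cv2.imwrite("pics/w.png",b)
E
```

```text
t 13.25 pos [0.3675 0.2886 0.0794] off [-0.3946  0.3065 -0.1205] turn -32.84 tilt 0.02 j [ 0.17  0.31 -1.02  2.    0.32  0.99 -1.01] grip 1.003 F [ 0.2  0.2 -0.3] 0.0
```

View pics/w.png

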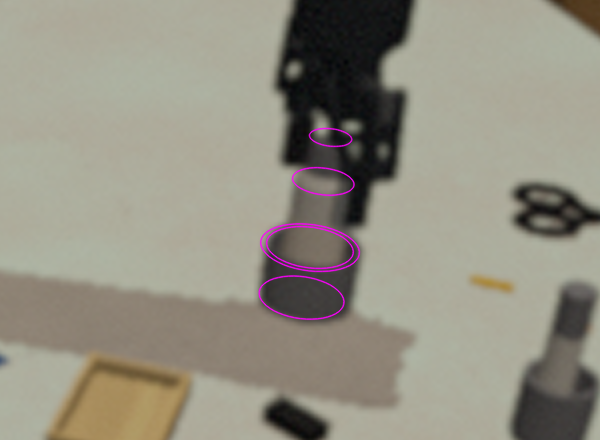

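The dauber (crop 323,160) stands upright and home in the wide cup. Next is the stamp.

jog_arm(
  deltas=[
    {"gripper":1,"offset":[0,0,-0.025],"rotation":[0,0,0]},
    {"gripper":1,"offset":[0,0,-0.05],"rotation":[0,0,0]},
    {"gripper":1,"offset":[0,0,-0.045],"rotation":[0,0,0]},
    {"gripper":1,"offset":[-0.033,0.0255,0],"rotation":[0,0,0]},
    {"gripper":1,"offset":[-0.033,0.0255,0],"rotation":[0,0,0]},
    {"gripper":1,"offset":[-0.033,0.0255,0],"rotation":[0,0,0]},
    {"gripper":1,"offset":[-0.033,0.0255,0],"rotation":[0,0,0]},
    {"gripper":1,"offset":[-0.033,0.0255,0],"rotation":[0,0,0]},
    {"gripper":1,"offset":[-0.033,0.0255,0],"rotation":[0,0,0]},
    {"gripper":1,"offset":[-0.033,0.0255,0],"rotation":[0,0,0]},
    {"gripper":1,"offset":[-0.033,0.0255,0],"rotation":[0,0,0]},
    {"gripper":1,"offset":[-0.033,0.0255,0],"rotation":[0,0,0]},
    {"gripper":1,"offset":[-0.033,0.0255,0],"rotation":[0,0,0]},
    {"gripper":1,"offset":[-0.033,0.0255,0],"rotation":[0,0,0]},
    {"gripper":1,"offset":[-0.033,0.0255,0],"rotation":[0,0,0]},
    {"gripper":1,"offset":[0,0,0],"rotation":[0,0,-8.2]},
    {"gripper":1,"offset":[0,0,0],"rotation":[0,0,-8.2]},
    {"gripper":1,"offset":[0,0,0],"rotation":[0,0,-8.2]},
    {"gripper":1,"offset":[0,0,0],"rotation":[0,0,-8.2]},
    {"gripper":1,"offset":[0,0,0],"rotation":[0,0,0]},
  ],
)

```text
clock: 15.3
position: [0.6734, -0.1076, 0.1989]
ee_rot: [0.478, 0.878, 0.0, -0.0]
ft_force: [0.7, 0.6, 0.4]
grip_width: 0.999
grasp_force: 0.0
```

```bash
python3 d.py .674 -.106 .047 2.144
```

```text
t 15.3 pos [ 0.6734 -0.1076  0.1989] off [0.0009 0.0014 0.1519] turn 0.08 tilt 0.04 j [ 0.65  0.63 -0.86  1.31  0.47  1.41  0.39] grip 0.999 F [0.7 0.6 0.4] 0.0
```

jog_arm(
  deltas=[
    {"gripper":1,"offset":[0.001,0.001,0.03],"rotation":[0,0,0]},
    {"gripper":1,"offset":[0,0,0.04],"rotation":[0,0,0]},
    {"gripper":1,"offset":[0,0,0.04],"rotation":[0,0,0]},
    {"gripper":1,"offset":[0,0,0.03],"rotation":[0,0,0]},
    {"gripper":1,"offset":[0,0,0.012],"rotation":[0,0,0]},
    {"gripper":1,"offset":[0,0,0],"rotation":[0,0,0]},
    {"gripper":0,"offset":[0,0,0],"rotation":[0,0,0]},
    {"gripper":0,"offset":[0,0,0],"rotation":[0,0,0]},
    {"gripper":0,"offset":[0,0,0],"rotation":[0,0,0]},
    {"gripper":0,"offset":[0,0,0],"rotation":[0,0,0]},
    {"gripper":0,"offset":[0,0,0],"rotation":[0,0,0]},
    {"gripper":0,"offset":[0,0,0],"rotation":[0,0,0]},
    {"gripper":0,"offset":[0,0,0],"rotation":[0,0,0]},
    {"gripper":0,"offset":[0,0,0],"rotation":[0,0,0]},
    {"gripper":0,"offset":[0,0,0],"rotation":[0,0,0]},
  ],
  newtons=40,
)

```text
clock: 16.8
position: [0.6741, -0.1061, 0.048]
ee_rot: [0.479, 0.878, 0.0, 0.0]
ft_force: [-0.8, -0.7, 6.2]
grip_width: 0.203
grasp_force: 44.1
```

```bash
python3 d.py .4883 .1179 .047 2.597
```

```text
t 16.8 pos [ 0.6741 -0.1061  0.048 ] off [ 0.289  -0.0349  0.0008] turn -26.01 tilt 0.05 j [ 0.63  0.76 -0.79  1.45  0.56  1.17  0.32] grip 0.203 F [-0.8 -0.7  6.2] 44.07602906227112
```

jog_arm(
  deltas=[
    {"gripper":0,"offset":[0,0,-0.02],"rotation":[0,0,0]},
    {"gripper":0,"offset":[0,0,-0.04],"rotation":[0,0,0]},
    {"gripper":0,"offset":[0,0,-0.04],"rotation":[0,0,0]},
    {"gripper":0,"offset":[0,0,-0.03],"rotation":[0,0,0]},
    {"gripper":0,"offset":[0.0145,-0.0017,0],"rotation":[0,0,0]},
    {"gripper":0,"offset":[0.029,-0.0035,0],"rotation":[0,0,0]},
    {"gripper":0,"offset":[0.029,-0.0035,0],"rotation":[0,0,0]},
    {"gripper":0,"offset":[0.029,-0.0035,0],"rotation":[0,0,0]},
    {"gripper":0,"offset":[0.029,-0.0035,0],"rotation":[0,0,0]},
    {"gripper":0,"offset":[0.029,-0.0035,0],"rotation":[0,0,0]},
    {"gripper":0,"offset":[0.029,-0.0035,0],"rotation":[0,0,0]},
    {"gripper":0,"offset":[0.029,-0.0035,0],"rotation":[0,0,0]},
    {"gripper":0,"offset":[0.029,-0.0035,0],"rotation":[0,0,0]},
    {"gripper":0,"offset":[0.029,-0.0035,0],"rotation":[0,0,0]},
    {"gripper":0,"offset":[0.0145,-0.0017,0],"rotation":[0,0,-6.5]},
    {"gripper":0,"offset":[0,0,0],"rotation":[0,0,-6.5]},
    {"gripper":0,"offset":[0,0,0],"rotation":[0,0,-6.5]},
    {"gripper":0,"offset":[0,0,0],"rotation":[0,0,-6.5]},
    {"gripper":0,"offset":[0,0,0],"rotation":[0,0,0]},
    {"gripper":0,"offset":[0,0,0],"rotation":[0,0,0]},
  ],
)

```text
clock: 18.8
position: [0.4873, 0.1189, 0.1778]
ee_rot: [0.27, 0.963, -0.0, 0.0]
ft_force: [-0.0, 0.3, -0.7]
grip_width: 0.202
grasp_force: 43.1
```

```bash
python3 d.py .4883 .1179 .053 2.597
python3 - <<'E'
from h import *
P=np.load("P.npy",allow_pickle=True).item()
o=manip.get_obs(); z=o["position"][2]-.0475
im=imaging.camera("scene"); b=overlay(im,"scene",{'stamp_tray':P['stamp_tray']},4)
p=rect(*o["position"][:2],z,2.597,.066,.038)
cv2.polylines(b,[np.int32((proj("scene",p)+.5)*4)],False,(0,255,0),1)
cv2.imwrite("pics/t.png",b[100*4:230*4,300*4:450*4])
E
```

```text
t 18.8 pos [0.4873 0.1189 0.1778] off [-0.0013 -0.0004  0.1248] turn -0.18 tilt 0.03 j [ 0.69  0.29 -1.15  1.82  0.28  1.21  0.48] grip 0.202 F [-0.   0.3 -0.7] 43.12408626079559
```

View pics/t.png

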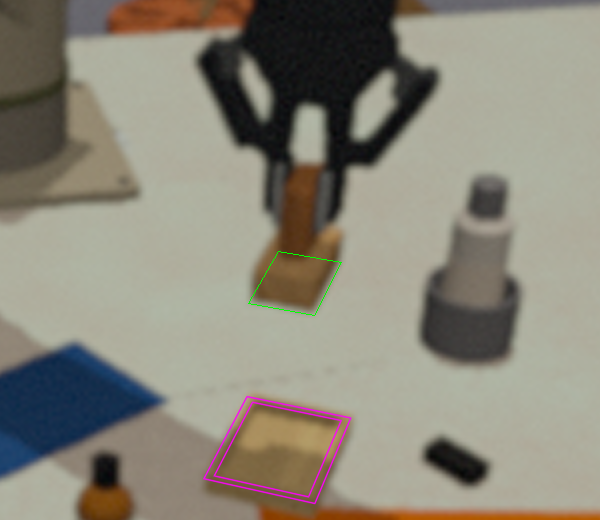

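The held stamp sits level on its predicted outline, and the tray (crop 278,450) matches the overlay. Lowering it now.

jog_arm(
  deltas=[
    {"gripper":0,"offset":[-0.001,0,0.03],"rotation":[0,0,0]},
    {"gripper":0,"offset":[0,0,0.04],"rotation":[0,0,0]},
    {"gripper":0,"offset":[0,0,0.03],"rotation":[0,0,0]},
    {"gripper":0,"offset":[0,0,0.015],"rotation":[0,0,0]},
    {"gripper":0,"offset":[0,0,0.008],"rotation":[0,0,0]},
    {"gripper":0,"offset":[0,0,0.001],"rotation":[0,0,0]},
    {"gripper":0,"offset":[0,0,0],"rotation":[0,0,0]},
    {"gripper":0,"offset":[0,0,0],"rotation":[0,0,0]},
    {"gripper":0.35,"offset":[0,0,0],"rotation":[0,0,0]},
    {"gripper":0.5,"offset":[0,0,0],"rotation":[0,0,0]},
    {"gripper":0.8,"offset":[0,0,0],"rotation":[0,0,0]},
    {"gripper":1,"offset":[0,0,0],"rotation":[0,0,0]},
    {"gripper":1,"offset":[0,0,0],"rotation":[0,0,0]},
    {"gripper":1,"offset":[0,0,-0.03],"rotation":[0,0,0]},
    {"gripper":1,"offset":[0,0,-0.05],"rotation":[0,0,0]},
    {"gripper":1,"offset":[0,0,-0.05],"rotation":[0,0,0]},
    {"gripper":1,"offset":[0,0,0],"rotation":[0,0,0]},
    {"gripper":1,"offset":[0,0,0],"rotation":[0,0,0]},
  ],
)

```text
clock: 20.65
position: [0.4887, 0.1181, 0.1841]
ee_rot: [0.269, 0.963, -0.0, 0.001]
ft_force: [-0.0, -0.8, 0.7]
grip_width: 1.002
grasp_force: 0.0
```

```bash
python3 d.py .5706 -.3553 .18 1.5708;python3 d.py .5706 -.3553 .18 2.597; python3 -c "
import numpy as np;P=np.load('P.npy',allow_pickle=True).item();print(P['tape'],P['spindle'])"
```

```text
t 20.65 pos [0.4887 0.1181 0.1841] off [-0.3155 -0.3623  0.0047] turn 58.76 tilt 0.13 j [ 0.7   0.29 -1.16  1.81  0.28  1.22  0.48] grip 1.002 F [-0.  -0.8  0.7] 0.0
t 20.65 pos [0.4887 0.1181 0.1841] off [-0.3155 -0.3623  0.0047] turn -0.03 tilt 0.13 j [ 0.7   0.29 -1.16  1.81  0.28  1.22  0.48] grip 1.002 F [-0.  -0.8  0.7] 0.0
[ 0.57064023 -0.35532983] [ 0.44565889 -0.10519172]
```

jog_arm(
  deltas=[
    {"gripper":1,"offset":[0,0,0],"rotation":[0,0,8.4]},
    {"gripper":1,"offset":[0,0,0],"rotation":[0,0,8.4]},
    {"gripper":1,"offset":[0,0,0],"rotation":[0,0,8.4]},
    {"gripper":1,"offset":[0,0,0],"rotation":[0,0,8.4]},
    {"gripper":1,"offset":[0,0,0],"rotation":[0,0,8.4]},
    {"gripper":1,"offset":[0,0,0],"rotation":[0,0,8.4]},
    {"gripper":1,"offset":[0,0,0],"rotation":[0,0,8.4]},
    {"gripper":1,"offset":[-0.04,0.007,0],"rotation":[0,0,0]},
    {"gripper":1,"offset":[-0.04,0.007,0],"rotation":[0,0,0]},
    {"gripper":1,"offset":[-0.04,0.007,0],"rotation":[0,0,0]},
    {"gripper":1,"offset":[-0.04,0.007,0],"rotation":[0,0,0]},
    {"gripper":1,"offset":[-0.04,0.007,0],"rotation":[0,0,0]},
    {"gripper":1,"offset":[-0.04,0.007,0],"rotation":[0,0,0]},
    {"gripper":1,"offset":[-0.04,0.007,0],"rotation":[0,0,0]},
    {"gripper":1,"offset":[-0.04,0.007,0],"rotation":[0,0,0]},
    {"gripper":1,"offset":[-0.04,0.007,0],"rotation":[0,0,0]},
    {"gripper":1,"offset":[-0.04,0.007,0],"rotation":[0,0,0]},
    {"gripper":1,"offset":[-0.04,0.007,0],"rotation":[0,0,0]},
    {"gripper":1,"offset":[-0.033,0.005,0],"rotation":[0,0,0]},
    {"gripper":1,"offset":[0,0,0],"rotation":[0,0,0]},
  ],
)

```text
clock: 22.65
position: [0.5681, -0.3602, 0.1799]
ee_rot: [0.709, 0.705, -0.001, -0.001]
ft_force: [-0.3, 0.7, -0.3]
grip_width: 1.002
grasp_force: 0.0
```

```bash
python3 d.py .5706 -.3553 .013 1.5708
python3 - <<'E'
from h import *
P=np.load("P.npy",allow_pickle=True).item()
P['stamp']=[*P['stamp_tray'][:2],2.597]
for n,y,x,w,h in(("scene",140,330,90,90),("top",170,240,90,90)):
    a=overlay(imaging.camera(n),n,{k:P[k] for k in('stamp_tray',)},4)[y*4:(y+h)*4,x*4:(x+w)*4]
    cv2.imwrite(f"pics/q_{n}.png",a)
cv2.imwrite("pics/q.png",cv2.hconcat([cv2.imread("pics/q_scene.png"),cv2.imread("pics/q_top.png")]))
E
```

```text
t 22.65 pos [ 0.5681 -0.3602  0.1799] off [0.005  0.0032 0.1669] turn -0.37 tilt 0.23 j [ 0.97  0.57 -0.69  1.37  0.36  1.33  0.27] grip 1.002 F [-0.3  0.7 -0.3] 0.0
```

View pics/q.png

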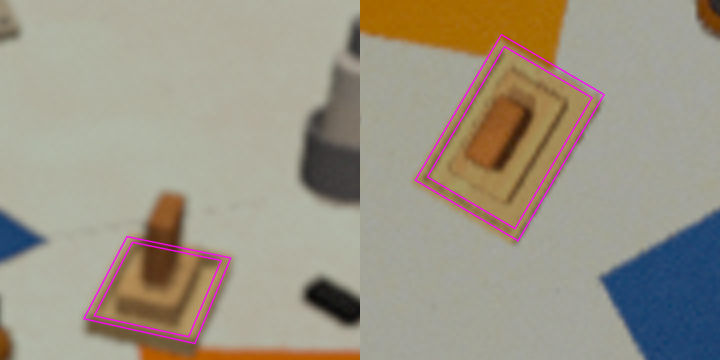

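The stamp (right half 505,130) sits flat and centred in the tray. Next is the tape.

jog_arm(
  deltas=[
    {"gripper":1,"offset":[0.003,0.003,0.03],"rotation":[0,0,0]},
    {"gripper":1,"offset":[0,0,0.04],"rotation":[0,0,0]},
    {"gripper":1,"offset":[0,0,0.04],"rotation":[0,0,0]},
    {"gripper":1,"offset":[0,0,0.03],"rotation":[0,0,0]},
    {"gripper":1,"offset":[0,0,0.02],"rotation":[0,0,0]},
    {"gripper":1,"offset":[0,0,0.007],"rotation":[0,0,0]},
    {"gripper":1,"offset":[0,0,0],"rotation":[0,0,0]},
    {"gripper":1,"offset":[0,0,0],"rotation":[0,0,0]},
    {"gripper":0,"offset":[0,0,0],"rotation":[0,0,0]},
    {"gripper":0,"offset":[0,0,0],"rotation":[0,0,0]},
    {"gripper":0,"offset":[0,0,0],"rotation":[0,0,0]},
    {"gripper":0,"offset":[0,0,0],"rotation":[0,0,0]},
    {"gripper":0,"offset":[0,0,0],"rotation":[0,0,0]},
    {"gripper":0,"offset":[0,0,0],"rotation":[0,0,0]},
  ],
  newtons=40,
)

```text
clock: 24.15
position: [0.574, -0.3521, 0.018]
ee_rot: [0.707, 0.707, 0.0, 0.001]
ft_force: [-1.3, 1.2, 6.9]
grip_width: 0.677
grasp_force: 42.5
```

```bash
python3 d.py .4457 -.1052 .12 1.5708
```

```text
t 24.15 pos [ 0.574  -0.3521  0.018 ] off [ 0.2467 -0.1281 -0.1025] turn -0.01 tilt 0.13 j [ 0.93  0.72 -0.63  1.5   0.46  1.07  0.19] grip 0.677 F [-1.3  1.2  6.9] 42.510095816105604
```

jog_arm(
  deltas=[
    {"gripper":0,"offset":[0,0,-0.02],"rotation":[0,0,0]},
    {"gripper":0,"offset":[0,0,-0.04],"rotation":[0,0,0]},
    {"gripper":0,"offset":[0,0,-0.04],"rotation":[0,0,0]},
    {"gripper":0,"offset":[0,0,-0.02],"rotation":[0,0,0]},
    {"gripper":0,"offset":[0.0125,-0.0065,0],"rotation":[0,0,0]},
    {"gripper":0,"offset":[0.025,-0.013,0],"rotation":[0,0,0]},
    {"gripper":0,"offset":[0.025,-0.013,0],"rotation":[0,0,0]},
    {"gripper":0,"offset":[0.025,-0.013,0],"rotation":[0,0,0]},
    {"gripper":0,"offset":[0.025,-0.013,0],"rotation":[0,0,0]},
    {"gripper":0,"offset":[0.025,-0.013,0],"rotation":[0,0,0]},
    {"gripper":0,"offset":[0.025,-0.013,0],"rotation":[0,0,0]},
    {"gripper":0,"offset":[0.025,-0.013,0],"rotation":[0,0,0]},
    {"gripper":0,"offset":[0.025,-0.013,0],"rotation":[0,0,0]},
    {"gripper":0,"offset":[0.025,-0.013,0],"rotation":[0,0,0]},
    {"gripper":0,"offset":[0.011,-0.0055,0],"rotation":[0,0,0]},
    {"gripper":0,"offset":[0,0,0],"rotation":[0,0,0]},
    {"gripper":0,"offset":[0,0,0],"rotation":[0,0,0]},
  ],
)

```text
clock: 25.85
position: [0.4447, -0.1043, 0.1367]
ee_rot: [0.707, 0.707, -0.0, 0.001]
ft_force: [1.1, 0.2, -0.2]
grip_width: 0.672
grasp_force: 43.2
```

```bash
python3 d.py .4457 -.1035 .027 1.5708
python3 - <<'E'
from h import *
P=np.load("P.npy",allow_pickle=True).item()
o=manip.get_obs()["position"]
b=overlay(imaging.camera("scene"),"scene",{'spindle':P['spindle']},4)
for r in(.03,.018): cv2.polylines(b,[np.int32((proj("scene",circ(o[0],o[1]-.002,o[2]-.015+.024,r))+.5)*4)],False,(0,255,0),1)
cv2.imwrite("pics/s.png",b[110*4:240*4,190*4:340*4])
E
```

```text
t 25.85 pos [ 0.4447 -0.1043  0.1367] off [0.0009 0.0009 0.1097] turn -0.04 tilt 0.08 j [ 0.98  0.13 -0.89  1.98  0.12  1.08  0.04] grip 0.672 F [ 1.1  0.2 -0.2] 43.20352541282773
```

View pics/s.png

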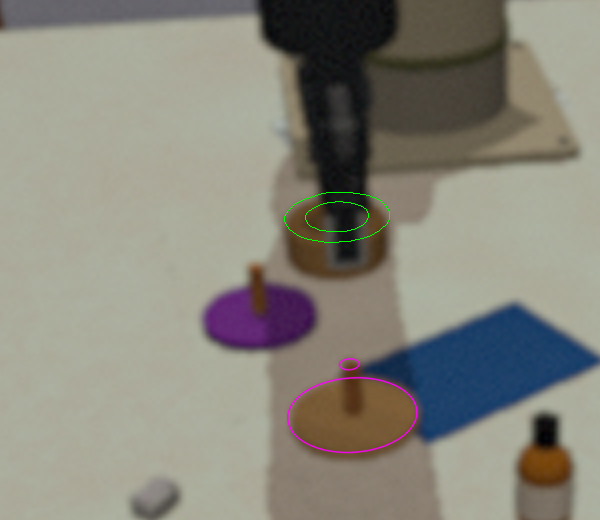

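jog_arm(
  deltas=[
    {"gripper":0,"offset":[0.001,0.001,0.025],"rotation":[0,0,0]},
    {"gripper":0,"offset":[0,0,0.03],"rotation":[0,0,0]},
    {"gripper":0,"offset":[0,0,0.025],"rotation":[0,0,0]},
    {"gripper":0,"offset":[0,0,0.015],"rotation":[0,0,0]},
    {"gripper":0,"offset":[0,0,0.01],"rotation":[0,0,0]},
    {"gripper":0,"offset":[0,0,0.003],"rotation":[0,0,0]},
    {"gripper":0,"offset":[0,0,0],"rotation":[0,0,0]},
    {"gripper":0,"offset":[0,0,0],"rotation":[0,0,0]},
  ],
)

```text
clock: 26.7
position: [0.4459, -0.1024, 0.0291]
ee_rot: [0.707, 0.707, 0.0, 0.001]
ft_force: [-0.0, 0.1, -0.3]
grip_width: 0.675
grasp_force: 43.2
```

jog_arm(
  deltas=[
    {"gripper":0,"offset":[0,0,0.002],"rotation":[0,0,0]},
    {"gripper":0,"offset":[0,0,0],"rotation":[0,0,0]},
    {"gripper":0.75,"offset":[0,0,0],"rotation":[0,0,0]},
    {"gripper":0.85,"offset":[0,0,0],"rotation":[0,0,0]},
    {"gripper":1,"offset":[0,0,0],"rotation":[0,0,0]},
    {"gripper":1,"offset":[0,0,0],"rotation":[0,0,0]},
    {"gripper":1,"offset":[0,0,0],"rotation":[0,0,0]},
    {"gripper":1,"offset":[0,0,-0.02],"rotation":[0,0,0]},
    {"gripper":1,"offset":[0,0,-0.04],"rotation":[0,0,0]},
    {"gripper":1,"offset":[0,0,-0.04],"rotation":[0,0,0]},
    {"gripper":1,"offset":[0,0,-0.04],"rotation":[0,0,0]},
    {"gripper":1,"offset":[0,0,-0.04],"rotation":[0,0,0]},
    {"gripper":1,"offset":[-0.04,0,0],"rotation":[0,0,0]},
    {"gripper":1,"offset":[-0.04,0,0],"rotation":[0,0,0]},
    {"gripper":1,"offset":[-0.04,0,0],"rotation":[0,0,0]},
    {"gripper":1,"offset":[-0.04,0,0],"rotation":[0,0,0]},
    {"gripper":1,"offset":[-0.04,0,0],"rotation":[0,0,0]},
    {"gripper":1,"offset":[0,0,0],"rotation":[0,0,0]},
    {"gripper":1,"offset":[0,0,0],"rotation":[0,0,0]},
  ],
)

```text
clock: 28.6
position: [0.4449, -0.3026, 0.2059]
ee_rot: [0.708, 0.707, 0.0, -0.0]
ft_force: [-0.2, 0.6, -0.7]
grip_width: 0.998
grasp_force: 0.0
```

Run:
```python
from h import *
im=imaging.camera("scene")
cv2.imwrite("pics/f.png",cv2.resize(im[110:240,200:510],None,fx=2.5,fy=2.5,interpolation=cv2.INTER_CUBIC))
```

```text
(no output)
```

View pics/f.png

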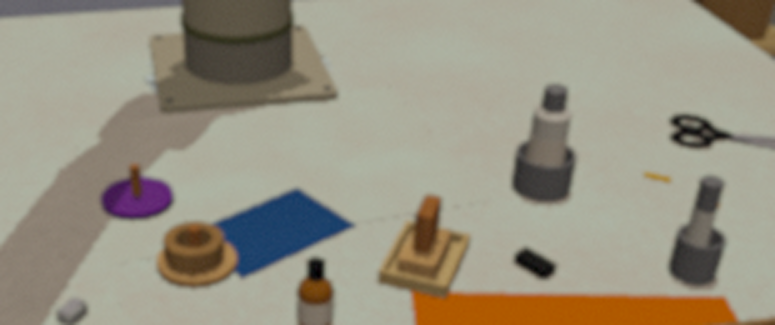

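The tape (195,248) lies flat on the spindle with the post through its core. The dauber (545,150), glue stick (705,215) and stamp (428,240) are home, and the ink bottle is upright where it was. Handing in.

```bash
python3 -c "
from workcell import workorder;print(workorder.hand_in())"
```

```text
the job is handed in; nothing more can be done
None
```

The job is handed in at about 29 s of the 112 s allowed; the last picture shows the dauber, glue stick, tape and stamp each home in its own holder and the ink bottle standing untouched, but the hand-in returned no verdict.

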